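# Make up an extraction kit and an amplification kit from the bench stock

## Task

Make up the two kits for the next run: the extraction kit in the blue tray gets the white-capped amber bottle, the blue-capped white bottle and the orange-lidded box; the amplification kit in the white tray gets the green-capped white bottle and the red-capped vial. Stand each one upright on the floor of a compartment of its own (any compartment of its tray), setting it down rather than dropping it, with the trays left flat on the bench. Tip nothing over, and leave the yellow-capped vial and the black-capped amber bottle where they are.

Things in the scene. Friction and masses are not known exactly. Their poses are not given: they have to be found in the camera images.
- amber_white: Amber-brown bottle with a WHITE cap. 60 ml screw-cap bottle standing on the bench: round body 44 mm in diameter and straight up to 58 mm, sloping shoulder, screw cap 33 mm in diameter from 66 to 85 mm (total height 85 mm), paper band round the body, about 110 g. Origin: centre of its underside, z up. The stock stands in one crowd, 75 mm or more between centres.
- white_blue: White bottle with a BLUE cap. 60 ml screw-cap bottle standing on the bench: round body 44 mm in diameter and straight up to 58 mm, sloping shoulder, screw cap 33 mm in diameter from 66 to 85 mm (total height 85 mm), paper band round the body, about 110 g. Origin: centre of its underside, z up.
- column_box: Small closed plastic box of spin columns, white with an ORANGE lid: 52 mm (its x) by 42 mm (its y) over the lid, 56 mm high; the white lower part is 50 by 40 mm and 38 mm high, the lid is the upper 18 mm. The lid does not open. About 70 g. Origin: centre of its underside, z up; its x axis lies within 0.35 rad of the robot's x.
- white_green: White bottle with a GREEN cap. 60 ml screw-cap bottle standing on the bench: round body 44 mm in diameter and straight up to 58 mm, sloping shoulder, screw cap 33 mm in diameter from 66 to 85 mm (total height 85 mm), paper band round the body, about 110 g. Origin: centre of its underside, z up.
- vial_red: Small vial with a RED cap. 20 ml vial standing on the bench: a plain cylinder 30 mm in diameter and 62 mm high, translucent pale grey, its upper 20 mm being the cap, about 50 g. Origin: centre of its underside, z up.
- vial_yellow: Small vial with a YELLOW cap; spare, stays where it is. 20 ml vial standing on the bench: a plain cylinder 30 mm in diameter and 62 mm high, translucent pale grey, its upper 20 mm being the cap, about 50 g. Origin: centre of its underside, z up.
- amber_black: Amber-brown bottle with a BLACK cap; spare, stays where it is. 60 ml screw-cap bottle standing on the bench: round body 44 mm in diameter and straight up to 58 mm, sloping shoulder, screw cap 33 mm in diameter from 66 to 85 mm (total height 85 mm), paper band round the body, about 110 g. Origin: centre of its underside, z up.
- blue_tray: Blue kit tray with three compartments: low loose tray, about 500 g, 78 mm wide (y), 24 mm high. 70 mm square compartments in a row along its x, 4 mm walls between, floor 4 mm above the bench. Origin: centre of its underside, z up. Compartment centres at x = -74, 0 and +74 mm, y = 0; length 226 mm plus 10 mm end lips. Lies left or right of the stock, x within 0.35 rad of the robot's x.
- white_tray: White kit tray with two compartments: low loose tray, about 500 g, 78 mm wide (y), 24 mm high. 70 mm square compartments in a row along its x, 4 mm walls between, floor 4 mm above the bench. Origin: centre of its underside, z up. Compartment centres at x = -37 and +37 mm, y = 0; length 152 mm plus 10 mm end lips. Lies on the other side of the stock, x within 0.35 rad of the robot's x.

How it is judged:
At the end, for the whole second after the job is handed in: The five kit items stand in their own trays, each in its own compartment: within 22 mm of its centre along both tray axes, underside under 9 mm above the tray's, upright within 0.12 rad, at rest; both trays flat on the bench (((x of amber_white in the frame of blue_tray between -0.096 and -0.052 m and x of white_blue in the frame of blue_tray between -0.022 and 0.022 m and x of column_box in the frame of blue_tray between 0.052 and 0.096 m) or (x of amber_white in the frame of blue_tray between -0.096 and -0.052 m and x of white_blue in the frame of blue_tray between 0.052 and 0.096 m and x of column_box in the frame of blue_tray between -0.022 and 0.022 m) or (x of amber_white in the frame of blue_tray between -0.022 and 0.022 m and x of white_blue in the frame of blue_tray between -0.096 and -0.052 m and x of column_box in the frame of blue_tray between 0.052 and 0.096 m) or (x of amber_white in the frame of blue_tray between -0.022 and 0.022 m and x of white_blue in the frame of blue_tray between 0.052 and 0.096 m and x of column_box in the frame of blue_tray between -0.096 and -0.052 m) or (x of amber_white in the frame of blue_tray between 0.052 and 0.096 m and x of white_blue in the frame of blue_tray between -0.096 and -0.052 m and x of column_box in the frame of blue_tray between -0.022 and 0.022 m) or (x of amber_white in the frame of blue_tray between 0.052 and 0.096 m and x of white_blue in the frame of blue_tray between -0.022 and 0.022 m and x of column_box in the frame of blue_tray between -0.096 and -0.052 m)) and y of amber_white in the frame of blue_tray between -0.022 and 0.022 m and z of amber_white in the frame of blue_tray between 0 and 0.009 m and angle between each of amber_white, white_blue, column_box, white_green, vial_red's own z axis and vertical below 0.12 rad and linear speed of each of amber_white, white_blue, column_box, white_green, vial_red below 0.02 m/s and angular speed of each of amber_white, white_blue, column_box, white_green, vial_red below 0.3 rad/s and y of white_blue in the frame of blue_tray between -0.022 and 0.022 m and z of white_blue in the frame of blue_tray between 0 and 0.009 m and y of column_box in the frame of blue_tray between -0.022 and 0.022 m and z of column_box in the frame of blue_tray between 0 and 0.009 m and angle between each of blue_tray, white_tray's own z axis and vertical below 0.05 rad and height (world z) of each of blue_tray, white_tray below 0.01 m and ((x of white_green in the frame of white_tray between -0.059 and -0.015 m and x of vial_red in the frame of white_tray between 0.015 and 0.059 m) or (x of white_green in the frame of white_tray between 0.015 and 0.059 m and x of vial_red in the frame of white_tray between -0.059 and -0.015 m)) and y of white_green in the frame of white_tray between -0.022 and 0.022 m and z of white_green in the frame of white_tray between 0 and 0.009 m and y of vial_red in the frame of white_tray between -0.022 and 0.022 m and z of vial_red in the frame of white_tray between 0 and 0.009 m); the robot touches nothing.
It fails at once if the spare vial or the spare amber bottle is disturbed (shifted by more than 30 mm, or tipped) (distance of any of vial_yellow, amber_black from where it was at the start of the episode above 0.03 m or angle between any of vial_yellow, amber_black's own z axis and vertical above 0.5 rad).
It fails at once if a kit item is tipped over (leans more than 0.7 rad) (angle between any of amber_white, white_blue, column_box, white_green, vial_red's own z axis and vertical above 0.7 rad).
It fails at once if a kit item is dropped (falls free of the fingers faster than 0.7 m/s, about 25 mm of fall) ((linear speed of amber_white above 0.7 m/s and contact force between the fingers and amber_white below 0.01 N) or (linear speed of white_blue above 0.7 m/s and contact force between the fingers and white_blue below 0.01 N) or (linear speed of column_box above 0.7 m/s and contact force between the fingers and column_box below 0.01 N) or (linear speed of white_green above 0.7 m/s and contact force between the fingers and white_green below 0.01 N) or (linear speed of vial_red above 0.7 m/s and contact force between the fingers and vial_red below 0.01 N)).
It also fails if it takes over 136 s, if anything falls off the work surface, if the arm or the gripper's body presses on something with over 40 N, if the wrist force passes 120 N, or if a joint passes its speed limit or range.

## Robot

A 6-joint arm with a two-finger parallel gripper is mounted at the origin on the work surface. World frame = base frame: x ahead of the robot, y to its left, z up, the work surface at z = 0. Lengths are in m, angles in rad, forces in N, time in s.
With the tool pointing down it reaches from about 0.4 to 0.825 m from the base axis. Payload 7 kg.
Tool frame: the origin (TCP) lies at the centre of the arm's flange, where the gripper is bolted on; the fingertips stand 178 mm ahead of it and the grasp point (between the pads) lies 159 mm ahead of it; x points along the fingers, y is the direction in which the jaws open and shut, and the axes are right-handed (so a half turn about x gives the same grasp; the last joint's range is limited). The gripper opens to 88 mm and grips with 3 to 60 N. Pads are 19 mm wide; open, the fingers measure 130 mm over their backs; the gripper's body (78 mm by 193 mm) begins 47 mm behind the grasp point.
Start: joints at [-1.051, 0.359, 0.012, 0, -1.224, -0.288], TCP at [0.155, -0.657, 0.405] pointing down, gripper open.
Joint ranges: [-3.07, 3.07], [-1.43, 2.12], [-1.02, 1.25], [-3.03, 1.67], [-3.05, -0], [-3.03, 3.03]. Speed limits (rad/s): [2.39, 2.39, 3.01, 3.14, 3.14, 3.14].

## Interface

Orientations are given as [roll, pitch, yaw] about the fixed x, y, z axes, in that order (R = Rz(yaw) Ry(pitch) Rx(roll)).
In Python, from station import status, viewer, arm gives the robot as it stands. The module is installed in compiled form; this text tells all that it offers.
- The arm moves only by the tool apply_moves, never from a script. Its argument "commands" is a list of rows, each an object of numbers: "dx", "dy", "dz": the shift along the world's x, y, z in mm; "spin": the turn about the world's z in degrees; "hand": the closure, from 0 (fully open) to 1 (shut). A call has exactly 5 rows; each row shifts and turns the commanded pose from where the row before left it; what a row does not reach is not made up. A row lasts 1/8 s, in which the tool goes at most 62.5 mm and 10.7 degrees, less where a joint would pass 70% of its speed; a pose out of reach is approached as far as the arm can. A call is refused whole if a number of a shift passes 62.5 or a number of a turn 10.7, either way. A call with a gripper value outside its range is refused whole. The fingers move at their own pace and stop on an object; "grip_force" is the grip in N (left out, the last holds). Time passes only in rows, so rows that do not move let the fingers close, or fill a call up. It gives the time, the measured TCP pose, the force and the opening at its end, in the units of the state.
- status.get_state(): the state, without advancing time (a new reading comes with each control period).
- viewer.grab_frame(name): name is "scene" or "top" or "wrist"; returns the picture (400x640x3 uint8, red, green, blue); there is no depth.
- viewer.camera_info(name): a dict with "fx", "fy", "cx", "cy" (pixels), "D" ([k1, k2, p1, p2, k3] as OpenCV has them; the pictures are not rectified), "eye" and "attitude" of the camera in the world; the wrist camera has in their place "T_tool_cam" (4x4, takes a point from camera to tool coordinates, whose origin is the TCP and whose axes are the tool frame's). Camera axes: x right, y up, looking along -z (the intrinsics and any distortion apply to the point x, -y, -z); pixel columns grow to the right and rows downward; lengths in m; the calibration is good to about 2 mm. A picture is of the moment at which its call begins: read the wrist's pose just before it. camera_info takes no time and is no camera call.
- arm.job_done(): hands the job in, once; it reports no verdict.
The state is a dict: "t": time; "q": joint angles; "qd": joint speeds; "joint_efforts": joint torques, N m; "eef_pos": TCP position; "ee_rot": TCP orientation; "force": force on the tool from outside, world axes, zero at the start; "moment": the same for the moment, N m; "width": finger opening in m.
Only numpy, scipy, OpenCV 4.12 (cv2) and the standard library are available. Lean on these libraries where they do the work, as an engineer would, in place of code of your own. Each camera call takes 0.05 s, during which the arm holds its last target.

## Working session

There is one attempt and no reset: what is moved stays moved. The work goes in short steps, Python scripts to look and compute and a tool call to move; the robot and the scene stay as the last step left them, time stands still between calls to the robot, and variables do not carry over. Pictures are saved under pics/ and viewed, and the job is handed in when it is done.

Besides the shell and the picture viewer there is one more tool, called after ">>>" as name([rows], argument=value, ...), one row to a line, values as JSON. apply_moves: Moves the arm, as the interface text tells. Its arguments: {"type":"object","properties":{"commands":{"type":"array","items":{"type":"object","properties":{"dx":{"type":"number"},"dy":{"type":"number"},"dz":{"type":"number"},"spin":{"type":"number"},"hand":{"type":"number"}}}},"grip_force":{"type":"number"}},"required":["commands"]}

```bash
mkdir -p pics
python3 - <<'E'
from station import status, viewer, arm
import cv2
s=status.get_state()
for k in s: print(k,s[k])
for n in ("scene","top","wrist"):
    print(n,viewer.camera_info(n))
for n in ("scene","top"):
    cv2.imwrite(f"pics/{n}0.png",viewer.grab_frame(n)[:,:,::-1])
E
```

```text
t 0.0
q [-1.05088737e+00  3.59399676e-01  1.10372886e-02 -3.51754659e-04
 -1.22410813e+00 -2.88071713e-01]
qd [ 0.00071566  0.00014999  0.00023283 -0.00220467 -0.00078092  0.00167256]
joint_efforts [-1.07249463e-03 -5.82711911e+01  2.93049181e+01  6.99705362e+00
  6.82194936e-03 -1.50198166e-04]
eef_pos [ 0.15502405 -0.65674911  0.40370449]
ee_rot [1.66389513 1.56908978 1.89561257]
force [0.38763642 0.11276107 0.31506021]
moment [-0.01721442 -0.01092437 -0.05176012]
width 0.08750637138372364
scene {'fx': 502.30810908118167, 'fy': 502.30810908118167, 'cx': 323.1510375296915, 'cy': 203.89665331427247, 'D': array([0.01437373, 0.        , 0.        , 0.        , 0.        ]), 'eye': array([ 1.27602726, -0.51176368,  0.9011404 ]), 'attitude': array([0.78884058, 0.01540288, 0.94149911])}
top {'fx': 379.8326732160553, 'fy': 379.8326732160553, 'cx': 316.4772529720091, 'cy': 200.71050531318113, 'D': array([-0.03154413,  0.        ,  0.        ,  0.        ,  0.        ]), 'eye': array([ 0.38247515, -0.00376605,  0.83378863]), 'attitude': array([ 0.20524362, -0.00286496, -1.56407871])}
wrist {'fx': 309.45149579457336, 'fy': 309.45149579457336, 'cx': 318.3816538309526, 'cy': 196.10175116729758, 'D': array([-0.01672496,  0.        ,  0.        ,  0.        ,  0.        ]), 'T_tool_cam': array([[-1.27901924e-03,  2.45413124e-01, -9.69417744e-01,
         1.98128845e-02],
       [ 9.99999154e-01,  5.42946829e-04, -1.18191759e-03,
         1.22947092e-03],
       [ 2.36284203e-04, -9.69418436e-01, -2.45413611e-01,
        -6.45110440e-02],
       [ 0.00000000e+00,  0.00000000e+00,  0.00000000e+00,
         1.00000000e+00]])}
```

View pics/top0.png

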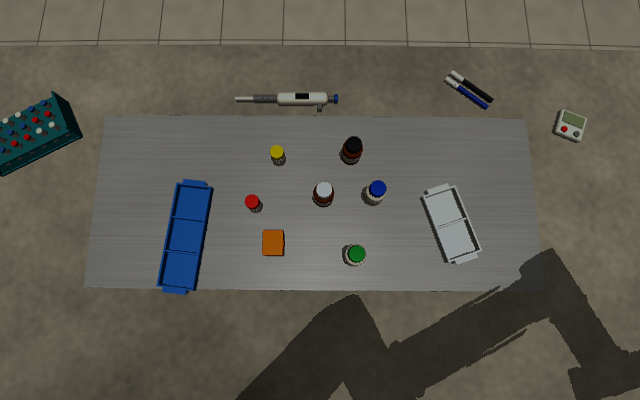

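View pics/scene0.png

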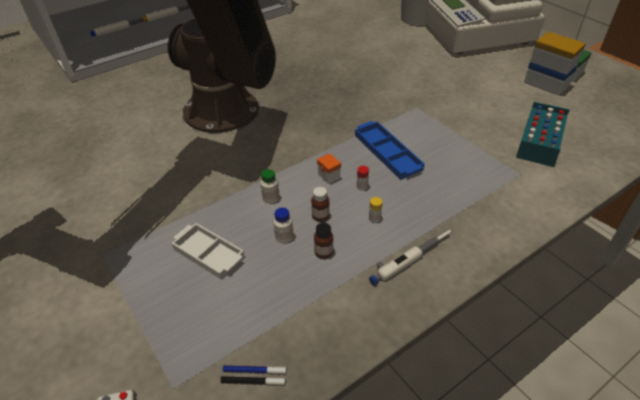

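```bash
cat > h.py <<'E'
import numpy as np, cv2
from scipy.spatial.transform import Rotation as R
from station import status, viewer
def pose(n,s=None):
    c=viewer.camera_info(n)
    if n=="wrist":
        T=np.eye(4);T[:3,:3]=R.from_euler('xyz',s["ee_rot"]).as_matrix();T[:3,3]=s["eef_pos"]
        T=T@c["T_tool_cam"];return c,T[:3,:3],T[:3,3]
    return c,R.from_euler('xyz',c["attitude"]).as_matrix(),c["eye"]
def K(c): return np.array([[c["fx"],0,c["cx"]],[0,c["fy"],c["cy"]],[0,0,1.]])
def px2w(n,uv,z,s=None):
    c,Rm,e=pose(n,s)
    p=cv2.undistortPoints(np.array(uv,float).reshape(-1,1,2),K(c),c["D"]).reshape(-1,2)
    d=np.c_[p[:,0],-p[:,1],-np.ones(len(p))]@Rm.T
    return e+d*((np.broadcast_to(z,len(p))-e[2])/d[:,2])[:,None]
def w2px(n,P,s=None):
    c,Rm,e=pose(n,s)
    q=(np.atleast_2d(P)-e)@Rm; q=q*[1,-1,-1]
    return cv2.projectPoints(q,np.zeros(3),np.zeros(3),K(c),c["D"])[0].reshape(-1,2)
def crop(src,out,x0,y0,x1,y1,f):
    im=cv2.imread(src)[y0:y1,x0:x1]
    im=cv2.resize(im,None,fx=f,fy=f,interpolation=cv2.INTER_CUBIC)
    im=cv2.convertScaleAbs(im,alpha=1.6)
    for x in range((x0+9)//10*10,x1,10):
        cv2.putText(im,str(x),((x-x0)*f,8),0,.3,(0,255,255));cv2.line(im,((x-x0)*f,10),((x-x0)*f,14),(0,255,255))
    for y in range((y0+9)//10*10,y1,10): cv2.putText(im,str(y)+"-",(0,(y-y0)*f+3),0,.3,(0,255,255))
    cv2.imwrite(out,im)
E
python3 - <<'E'
from h import *
crop("pics/top0.png","pics/c1.png",150,170,220,300,4)
crop("pics/top0.png","pics/c2.png",230,130,400,275,4)
crop("pics/top0.png","pics/c3.png",410,175,490,270,5)
E
```

```text
(no output)
```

View pics/c1.png

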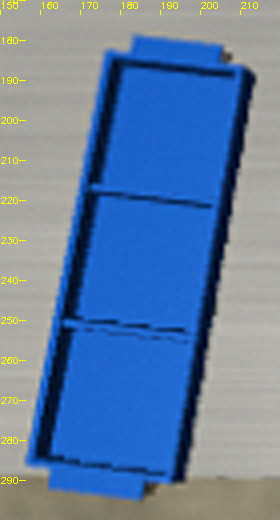

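View pics/c2.png

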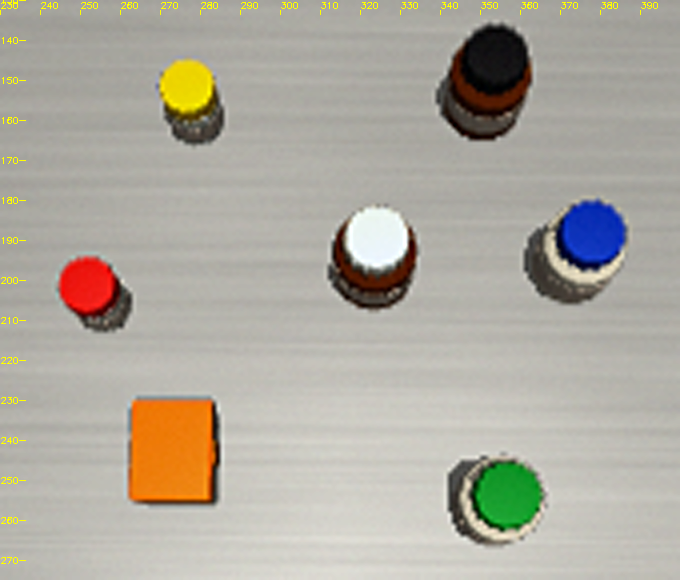

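View pics/c3.png

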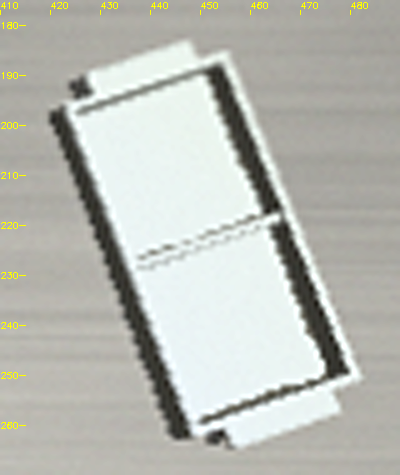

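Run:
```python
from h import *
n=["yellow","black","white","blue","green","red"]
uv=[(276.75,151.5),(354,145),(324.5,189.5),(378.25,188.5),(357,253.5),(252.25,201.25)]
z=[.062,.085,.085,.085,.085,.062]
P=px2w("top",uv,z)
for a,p in zip(n,P): print(a,p.round(4),np.hypot(*p[:2]).round(3))
def rect(c,z):
    p=px2w("top",c,z)[:,:2]; e=np.linalg.norm(p-np.roll(p,-1,0),axis=1)
    print(p.mean(0).round(4),"edges",e.round(4)); 
    d=(p[0]-p[3]+p[1]-p[2]); print("yaw of x",np.arctan2(d[1],d[0]).round(3)); return p
rect([(263.25,229.75),(283.25,229.75),(283.25,254.5),(262.75,254.5)],.056)
rect([(176.75,183),(211,187),(194,290.5),(157,286.25)],.024)
rect([(423.5,196.5),(455.2,185.6),(482,250.6),(449,261)],.024)
```

```text
yellow [0.6498 0.0806 0.062 ] 0.655
black [ 0.6573 -0.0821  0.085 ] 0.662
white [ 0.5617 -0.021   0.085 ] 0.562
blue [ 0.5646 -0.1301  0.085 ] 0.579
green [ 0.4333 -0.085   0.085 ] 0.442
red [0.541  0.1284 0.062 ] 0.556
[0.4574 0.0832] edges [0.0412 0.0506 0.0417 0.0506]
yaw of x 0.019
[0.4732 0.2768] edges [0.077  0.2231 0.0789 0.2242]
yaw of x -0.103
[ 0.5042 -0.2991] edges [0.076  0.1505 0.0758 0.1475]
yaw of x 0.327
```

```bash
cat > ov.py <<'E'
from h import *
def tray(im,cam,c,yaw,L,walls,s=None):
    Rm=np.array([[np.cos(yaw),-np.sin(yaw)],[np.sin(yaw),np.cos(yaw)]])
    def seg(a,b,col):
        P=[np.r_[Rm@np.array(p[:2])+c,p[2]] for p in (a,b)]
        q=w2px(cam,P,s); cv2.line(im,*[tuple(int(round(v*16*4)) for v in x) for x in q],col,1,cv2.LINE_AA,4)
    h=L/2;w=.039;z=.024
    cs=[(-h,-w,z),(h,-w,z),(h,w,z),(-h,w,z)]
    for i in range(4): seg(cs[i],cs[(i+1)%4],(0,0,255))
    for x in walls: seg((x,-.035,.004),(x,.035,.004),(0,255,0))
E
python3 - <<'E'
from ov import *
for cam in("top","scene"):
    im=cv2.imread(f"pics/{cam}0.png"); im=cv2.resize(im,None,fx=4,fy=4,interpolation=cv2.INTER_CUBIC)
    tray(im,cam,np.array([.4732,.2768]),-.103,.226,(-.109,-.039,-.035,.035,.039,.109))
    tray(im,cam,np.array([.5042,-.2991]),.327,.152,(-.072,-.002,.002,.072))
    if cam=="top":
        cv2.imwrite("pics/o1.png",np.hstack([cv2.copyMakeBorder(im[700:1200,600:880],0,0,0,0,0),im[700:1200,1660:1960]]))
    else:
        cv2.imwrite("pics/o2.png",np.hstack([im[460:740,1400:1720],im[880:1160,660:1000]]))
E
```

```text
(no output)
```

View pics/o1.png

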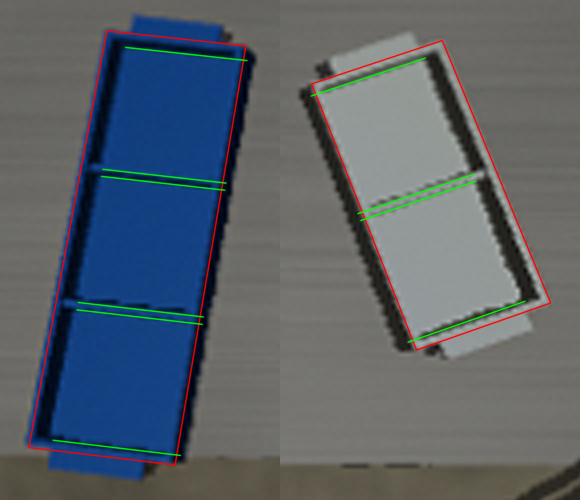

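View pics/o2.png

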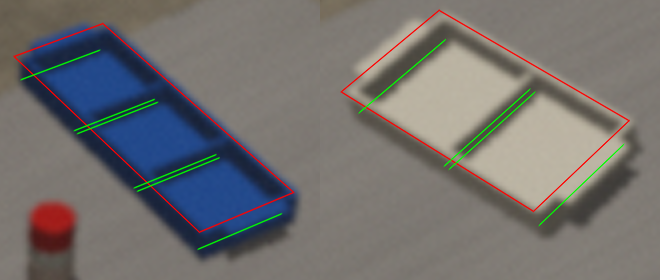

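Run:
```python
from h import *
s=status.get_state(); print(R.from_euler('xyz',s["ee_rot"]).as_matrix().round(3))
```

```text
[[-0.001 -0.23   0.973]
 [ 0.001  0.973  0.23 ]
 [-1.     0.001 -0.   ]]
```

>>> apply_moves([
  {"dx": 15,"dy": 30,"spin": 1.1,"hand": 0},
  {"dx": 25,"dy": 50,"spin": 1.1,"hand": 0},
  {"dx": 25,"dy": 50,"spin": 1.1,"hand": 0},
  {"dx": 25,"dy": 50,"spin": 1.1,"hand": 0},
  {"dx": 25,"dy": 50,"spin": 1,"hand": 0},
], grip_force=25)

```text
invalid input at $.commands[0]: expected keys dx, dy, dz, spin, hand
```

>>> apply_moves([
  {"dx": 25,"dy": 50,"hand": 0},
  {"dx": 25,"dy": 50,"hand": 0},
  {"dx": 25,"dy": 50,"hand": 0},
  {"dx": 25,"dy": 50,"hand": 0},
  {"dx": 15,"dy": 40,"hand": 0},
])

```text
invalid input at $.commands[0]: expected keys dx, dy, dz, spin, hand
```

>>> apply_moves([
  {"dx": 20,"dy": 45,"hand": 0},
  {"dx": 15,"dy": 35,"hand": 0},
  {"dx": 8,"dy": 22,"hand": 0},
  {"hand": 0},
  {"hand": 0},
])

```text
invalid input at $.commands[0]: expected keys dx, dy, dz, spin, hand
```

Run:
```python
from h import *
s=status.get_state(); im=viewer.grab_frame("wrist")[:,:,::-1].copy()
np.save("s1.npy",s,allow_pickle=True)
Rm=R.from_euler('xyz',s["ee_rot"]).as_matrix();print(s["eef_pos"],np.degrees(np.arctan2(-Rm[0,1],Rm[1,1])))
for p in w2px("wrist",[[.4333,-.085,.085],[.5646,-.1301,.085],[.5617,-.021,.085],[.6573,-.0821,.085],[.4574,.0832,.056]],s): print(p.round(1)); cv2.drawMarker(im,tuple(int(v) for v in p),(255,0,255),0,10)
cv2.imwrite("pics/w1.png",im)
```

```text
[ 0.15502823 -0.6567837   0.40383253] 13.276828180082482
[678.1 473.7]
[604.3 534.1]
[669.4 540.8]
[603.5 577. ]
[742.6 478.3]
```

View pics/w1.png

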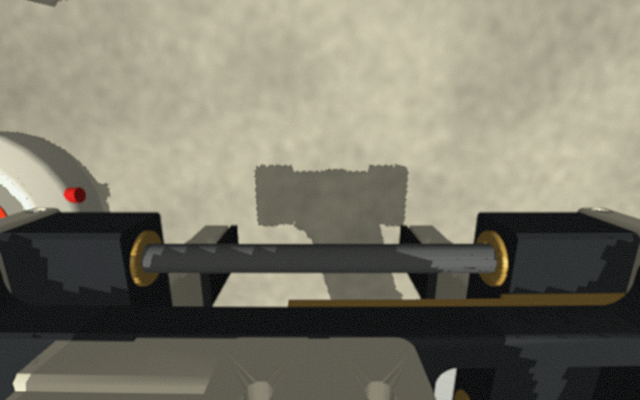

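>>> apply_moves([
  {"dx": 15,"dy": 30,"dz": 0,"spin": 1.1,"hand": 0},
  {"dx": 25,"dy": 50,"dz": 0,"spin": 1.1,"hand": 0},
  {"dx": 25,"dy": 50,"dz": 0,"spin": 1.1,"hand": 0},
  {"dx": 25,"dy": 50,"dz": 0,"spin": 1.1,"hand": 0},
  {"dx": 25,"dy": 50,"dz": 0,"spin": 1,"hand": 0},
], grip_force=25)

```text
t: 0.78
eef_pos: [0.2705, -0.4253, 0.4045]
ee_rot: [0.555, 1.571, 0.881]
force: [1.1, 0.3, 0.3]
width: 0.0875
```

>>> apply_moves([
  {"dx": 25,"dy": 50,"dz": 0,"spin": 0,"hand": 0},
  {"dx": 25,"dy": 50,"dz": 0,"spin": 0,"hand": 0},
  {"dx": 25,"dy": 50,"dz": 0,"spin": 0,"hand": 0},
  {"dx": 25,"dy": 50,"dz": 0,"spin": 0,"hand": 0},
  {"dx": 15,"dy": 40,"dz": 0,"spin": 0,"hand": 0},
])

```text
t: 1.4
eef_pos: [0.3856, -0.185, 0.4048]
ee_rot: [-0.163, 1.57, 0.164]
force: [0.6, -0.9, -0.1]
width: 0.0877
```

>>> apply_moves([
  {"dx": 20,"dy": 45,"dz": 0,"spin": 0,"hand": 0},
  {"dx": 15,"dy": 35,"dz": 0,"spin": 0,"hand": 0},
  {"dx": 8,"dy": 22,"dz": 0,"spin": 0,"hand": 0},
  {"dx": 0,"dy": 0,"dz": 0,"spin": 0,"hand": 0},
  {"dx": 0,"dy": 0,"dz": 0,"spin": 0,"hand": 0},
])

```text
t: 2.02
eef_pos: [0.4278, -0.0851, 0.4045]
ee_rot: [2.884, 1.57, -3.072]
force: [-0.5, -1.4, -0.2]
width: 0.0876
```

```bash
cat > look.py <<'E'
from h import *
import sys
s=status.get_state(); im=viewer.grab_frame("wrist")[:,:,::-1].copy()
Rm=R.from_euler('xyz',s["ee_rot"]).as_matrix();print(s["t"],s["eef_pos"].round(4),np.degrees(np.arctan2(-Rm[0,1],Rm[1,1])).round(2),s["width"],Rm[:,0].round(3))
for p in w2px("wrist",[[.4333,-.085,.085],[.5646,-.1301,.085],[.5617,-.021,.085],[.6573,-.0821,.085],[.4574,.0832,.056]],s): cv2.drawMarker(im,tuple(int(v) for v in p),(255,0,255),0,10)
cv2.imwrite("pics/%s.png"%sys.argv[1],im)
E
python3 look.py w2
```

```text
2.025 [ 0.4278 -0.0851  0.4045] 18.7 0.08758103285188999 [-0. -0. -1.]
```

View pics/w2.png

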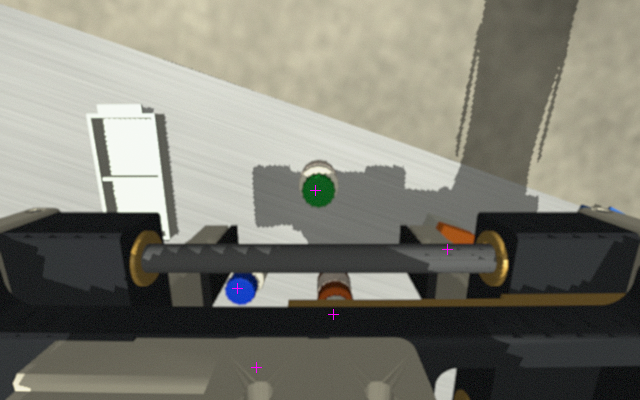

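Run:
```python
from ov import *
s=status.get_state(); im=cv2.imread("pics/w2.png"); im=cv2.resize(im,None,fx=4,fy=4,interpolation=cv2.INTER_CUBIC)
tray(im,"wrist",np.array([.5042,-.2991]),.327,.152,(-.072,-.002,.002,.072),s)
cv2.imwrite("pics/o3.png",im[380:1000,300:800])
```

```text
(no output)
```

View pics/o3.png

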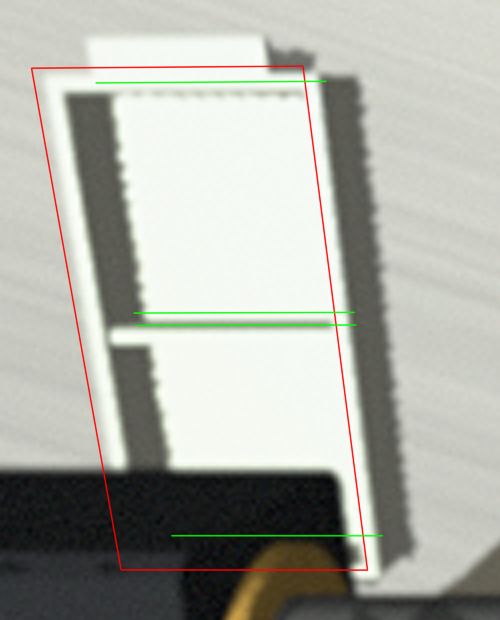

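>>> apply_moves([
  {"dx": 5,"dy": 1,"dz": -30,"spin": 0,"hand": 0},
  {"dx": 0,"dy": 0,"dz": -50,"spin": 0,"hand": 0},
  {"dx": 0,"dy": 0,"dz": -50,"spin": 0,"hand": 0},
  {"dx": 0,"dy": 0,"dz": -45,"spin": 0,"hand": 0},
  {"dx": 0,"dy": 0,"dz": -25,"spin": 0,"hand": 0},
])

```text
t: 2.7
eef_pos: [0.432, -0.085, 0.2027]
ee_rot: [3.03, 1.568, -2.928]
force: [0.1, 1.1, 0.5]
width: 0.0876
```

>>> apply_moves([
  {"dx": 0,"dy": 0,"dz": 0,"spin": 0,"hand": 0},
  {"dx": 0,"dy": 0,"dz": 0,"spin": 0,"hand": 1},
  {"dx": 0,"dy": 0,"dz": 0,"spin": 0,"hand": 1},
  {"dx": 0,"dy": 0,"dz": 0,"spin": 0,"hand": 1},
  {"dx": 0,"dy": 0,"dz": 0,"spin": 0,"hand": 1},
])

```text
t: 3.32
eef_pos: [0.4332, -0.0839, 0.2052]
ee_rot: [-0.085, 1.57, 0.241]
force: [-0.3, -0.5, 0.3]
width: 0.0533
```

>>> apply_moves([
  {"dx": 0,"dy": 0,"dz": 0,"spin": 0,"hand": 1},
  {"dx": 0,"dy": 0,"dz": 0,"spin": 0,"hand": 1},
  {"dx": 0,"dy": 0,"dz": 0,"spin": 0,"hand": 1},
  {"dx": 0,"dy": 0,"dz": 0,"spin": 0,"hand": 1},
  {"dx": 0,"dy": 0,"dz": 10,"spin": 0,"hand": 1},
])

```text
t: 3.95
eef_pos: [0.4326, -0.084, 0.2143]
ee_rot: [2.999, 1.569, -2.958]
force: [0.8, 0.5, -1.1]
width: 0.0434
```

>>> apply_moves([
  {"dx": 0,"dy": 0,"dz": 25,"spin": 0,"hand": 1},
  {"dx": 5,"dy": -25,"dz": 20,"spin": 0,"hand": 1},
  {"dx": 6,"dy": -40,"dz": 0,"spin": 0,"hand": 1},
  {"dx": 6,"dy": -40,"dz": 0,"spin": 0,"hand": 1},
  {"dx": 6,"dy": -40,"dz": 0,"spin": 0,"hand": 1},
])

```text
t: 4.58
eef_pos: [0.4561, -0.2302, 0.2602]
ee_rot: [-0.386, 1.57, -0.06]
force: [1.3, 0.6, -0.7]
width: 0.0433
```

>>> apply_moves([
  {"dx": 6,"dy": -40,"dz": 0,"spin": 0,"hand": 1},
  {"dx": 5,"dy": -30,"dz": 0,"spin": 0,"hand": 1},
  {"dx": 1,"dy": -10,"dz": 0,"spin": 0,"hand": 1},
  {"dx": 0,"dy": 0,"dz": 0,"spin": 0,"hand": 1},
  {"dx": 0,"dy": 0,"dz": -15,"spin": 0,"hand": 1},
])

```text
t: 5.2
eef_pos: [0.4683, -0.3083, 0.2452]
ee_rot: [-0.55, 1.568, -0.223]
force: [-0.6, 0.3, 0.1]
width: 0.0433
```

```bash
python3 look.py w3
python3 - <<'E'
from h import *
cv2.imwrite("pics/t3.png",viewer.grab_frame("top")[:,:,::-1]); cv2.imwrite("pics/s3.png",viewer.grab_frame("scene")[:,:,::-1])
crop("pics/t3.png","pics/t3c.png",390,170,500,290,3)
crop("pics/s3.png","pics/s3c.png",140,180,280,300,4)
a=cv2.imread("pics/s3c.png");b=cv2.imread("pics/t3c.png")
b=cv2.copyMakeBorder(b,0,max(0,a.shape[0]-b.shape[0]),0,0,0)[:a.shape[0]]
m=np.hstack([a,b]);cv2.imwrite("pics/m3.png",m[:, :800] if m.shape[1]<=800 else cv2.resize(m,None,fx=.88,fy=.88))
E
```

```text
5.2 [ 0.4683 -0.3083  0.2452] 18.72 0.04330585435014463 [ 0.002 -0.001 -1.   ]
```

View pics/m3.png

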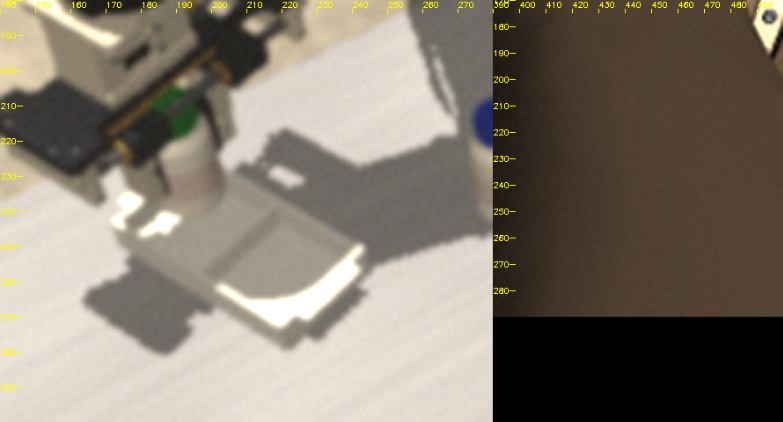

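View pics/w3.png

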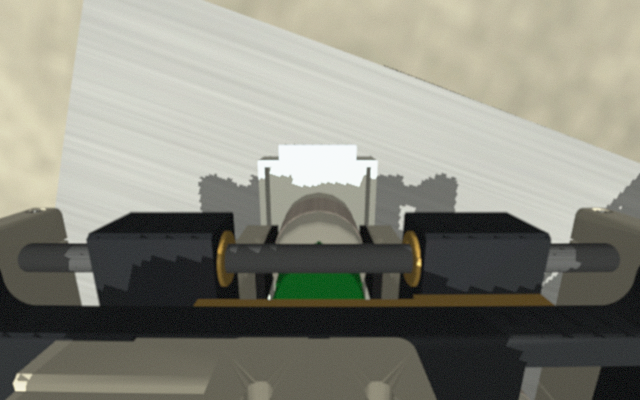

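>>> apply_moves([
  {"dx": 0,"dy": -1,"dz": -15,"spin": 0,"hand": 1},
  {"dx": 0,"dy": 0,"dz": -13,"spin": 0,"hand": 1},
  {"dx": 0,"dy": 0,"dz": -5,"spin": 0,"hand": 1},
  {"dx": 0,"dy": 0,"dz": -2,"spin": 0,"hand": 1},
  {"dx": 0,"dy": 0,"dz": 0,"spin": 0,"hand": 1},
])

```text
t: 5.98
eef_pos: [0.4681, -0.31, 0.2097]
ee_rot: [-2.362, 1.571, -2.036]
force: [-0.2, -1.2, -2.1]
width: 0.0433
```

>>> apply_moves([
  {"dx": 0,"dy": 0,"dz": -0.8,"spin": 0,"hand": 1},
  {"dx": 0,"dy": 0,"dz": 0,"spin": 0,"hand": 0},
  {"dx": 0,"dy": 0,"dz": 0,"spin": 0,"hand": 0},
  {"dx": 0,"dy": 0,"dz": 0,"spin": 0,"hand": 0},
  {"dx": 0,"dy": 0,"dz": 0,"spin": 0,"hand": 0},
])

```text
t: 6.6
eef_pos: [0.4681, -0.3099, 0.2089]
ee_rot: [-0.635, 1.571, -0.309]
force: [-1.4, -0.1, -0.3]
width: 0.0781
```

>>> apply_moves([
  {"dx": 0,"dy": 0,"dz": 30,"spin": 0,"hand": 0},
  {"dx": 0,"dy": 0,"dz": 50,"spin": 0,"hand": 0},
  {"dx": 0,"dy": 0,"dz": 50,"spin": 0,"hand": 0},
  {"dx": 5,"dy": 30,"dz": 30,"spin": 0,"hand": 0},
  {"dx": 8,"dy": 50,"dz": 0,"spin": 0,"hand": 0},
])

```text
t: 7.22
eef_pos: [0.4816, -0.23, 0.3718]
ee_rot: [-0.537, 1.565, -0.214]
force: [0.4, 0.6, -0.8]
width: 0.088
```

>>> apply_moves([
  {"dx": 8,"dy": 50,"dz": 0,"spin": 0,"hand": 0},
  {"dx": 8,"dy": 50,"dz": 0,"spin": 0,"hand": 0},
  {"dx": 8,"dy": 50,"dz": 0,"spin": 0,"hand": 0},
  {"dx": 8,"dy": 50,"dz": 0,"spin": 0,"hand": 0},
  {"dx": 8,"dy": 50,"dz": 0,"spin": 0,"hand": 0},
])

```text
t: 7.85
eef_pos: [0.521, 0.0217, 0.3691]
ee_rot: [0.053, 1.57, 0.379]
force: [0.9, -0.6, 0.4]
width: 0.088
```

>>> apply_moves([
  {"dx": 8,"dy": 50,"dz": 0,"spin": 0,"hand": 0},
  {"dx": 8,"dy": 40,"dz": 0,"spin": 0,"hand": 0},
  {"dx": 4,"dy": 19,"dz": 0,"spin": 0,"hand": 0},
  {"dx": 0,"dy": 0,"dz": 0,"spin": 0,"hand": 0},
  {"dx": 0,"dy": 0,"dz": 0,"spin": 0,"hand": 0},
])

```text
t: 8.48
eef_pos: [0.5408, 0.1283, 0.3687]
ee_rot: [-2.956, 1.57, -2.63]
force: [-0.1, -0.5, 0.6]
width: 0.0877
```

Run:
```python
from ov import *
s=status.get_state(); im=viewer.grab_frame("wrist")[:,:,::-1].copy()
print(s["eef_pos"])
for p in w2px("wrist",[[.541,.1284,.062],[.4574,.0832,.056]],s): print(p); cv2.drawMarker(im,tuple(int(v) for v in p),(255,0,255),0,10)
im=cv2.resize(im,None,fx=4,fy=4,interpolation=cv2.INTER_CUBIC)
tray(im,"wrist",np.array([.4732,.2768]),-.103,.226,(-.109,-.039,-.035,.035,.039,.109),s)
cv2.imwrite("pics/w4.png",cv2.resize(im,(800,500)))
t=viewer.grab_frame("top")[:,:,::-1];cv2.imwrite("pics/t4.png",t);crop("pics/t4.png","pics/t4c.png",410,175,490,270,5)
```

```text
[0.54081763 0.12828991 0.36871104]
[316.9232817  188.06819739]
[298.86695306  84.69364162]
```

View pics/w4.png

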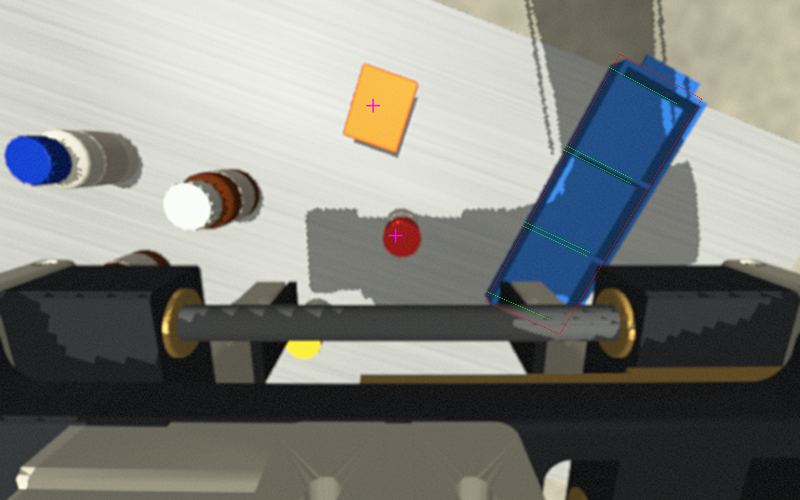

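View pics/t4c.png

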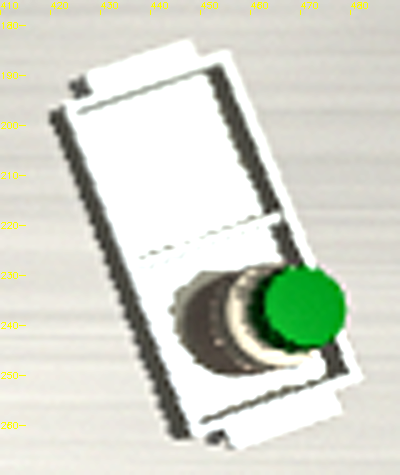

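>>> apply_moves([
  {"dx": 0,"dy": 2,"dz": -25,"spin": 0,"hand": 0},
  {"dx": 0,"dy": 0,"dz": -45,"spin": 0,"hand": 0},
  {"dx": 0,"dy": 0,"dz": -45,"spin": 0,"hand": 0},
  {"dx": 0,"dy": 0,"dz": -35,"spin": 0,"hand": 0.1},
  {"dx": 0,"dy": 0,"dz": -15,"spin": 0,"hand": 0.3},
])

```text
t: 9.2
eef_pos: [0.5405, 0.1299, 0.2022]
ee_rot: [-2.909, 1.568, -2.584]
force: [-0.7, 0.1, 0.0]
width: 0.0742
```

>>> apply_moves([
  {"dx": 0,"dy": 0,"dz": 0,"spin": 0,"hand": 1},
  {"dx": 0,"dy": 0,"dz": 0,"spin": 0,"hand": 1},
  {"dx": 0,"dy": 0,"dz": 0,"spin": 0,"hand": 1},
  {"dx": 0,"dy": 0,"dz": 0,"spin": 0,"hand": 1},
  {"dx": 0,"dy": 0,"dz": 0,"spin": 0,"hand": 1},
])

```text
t: 9.82
eef_pos: [0.5413, 0.1312, 0.2045]
ee_rot: [0.146, 1.57, 0.472]
force: [-0.6, 0.1, 3.5]
width: 0.0294
```

>>> apply_moves([
  {"dx": 0,"dy": 0,"dz": 0,"spin": 0,"hand": 1},
  {"dx": 0,"dy": 0,"dz": 0,"spin": 0,"hand": 1},
  {"dx": 0,"dy": 0,"dz": 0,"spin": 0,"hand": 1},
  {"dx": 0,"dy": 0,"dz": 0,"spin": 0,"hand": 1},
  {"dx": 0,"dy": 0,"dz": 10,"spin": 0,"hand": 1},
])

```text
t: 10.45
eef_pos: [0.5407, 0.1309, 0.2136]
ee_rot: [-2.998, 1.569, -2.672]
force: [-0.5, -0.5, 0.8]
width: 0.0292
```

>>> apply_moves([
  {"dx": 0,"dy": 0,"dz": 25,"spin": 0,"hand": 1},
  {"dx": 0,"dy": 0,"dz": 40,"spin": 0,"hand": 1},
  {"dx": 0,"dy": 0,"dz": 40,"spin": 0,"hand": 1},
  {"dx": 0,"dy": -27,"dz": 15,"spin": 0,"hand": 1},
  {"dx": 0,"dy": -45,"dz": 0,"spin": 0,"hand": 1},
])

```text
t: 11.08
eef_pos: [0.5414, 0.0592, 0.3361]
ee_rot: [0.09, 1.567, 0.419]
force: [0.4, -0.4, -0.7]
width: 0.0293
```

>>> apply_moves([
  {"dx": 0,"dy": -50,"dz": 0,"spin": 0,"hand": 1},
  {"dx": 0,"dy": -50,"dz": 0,"spin": 0,"hand": 1},
  {"dx": 0,"dy": -50,"dz": 0,"spin": 0,"hand": 1},
  {"dx": 0,"dy": -50,"dz": 0,"spin": 0,"hand": 1},
  {"dx": 0,"dy": -50,"dz": 0,"spin": 0,"hand": 1},
])

```text
t: 11.7
eef_pos: [0.5407, -0.1925, 0.3344]
ee_rot: [-0.032, 1.571, 0.295]
force: [-0.0, 0.2, -0.1]
width: 0.0292
```

>>> apply_moves([
  {"dx": -2,"dy": -45,"dz": 0,"spin": 0,"hand": 1},
  {"dx": 0,"dy": -30,"dz": 0,"spin": 0,"hand": 1},
  {"dx": 0,"dy": -20,"dz": 0,"spin": 0,"hand": 1},
  {"dx": 0,"dy": 0,"dz": 0,"spin": 0,"hand": 1},
  {"dx": 0,"dy": 0,"dz": 0,"spin": 0,"hand": 1},
])

```text
t: 12.32
eef_pos: [0.539, -0.2853, 0.3339]
ee_rot: [1.945, 1.57, 2.272]
force: [-0.4, 0.0, -0.3]
width: 0.0289
```

```bash
python3 look.py w5
```

```text
12.325 [ 0.539  -0.2853  0.3339] 18.7 0.028937733155724604 [-0.  0. -1.]
```

View pics/w5.png

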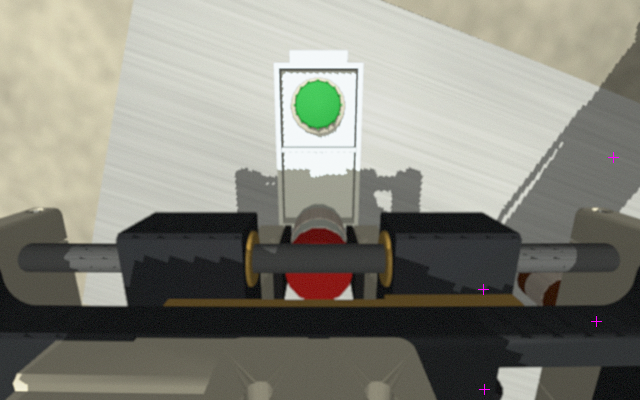

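>>> apply_moves([
  {"dx": 0,"dy": 0,"dz": -30,"spin": 0,"hand": 1},
  {"dx": 0,"dy": 0,"dz": -40,"spin": 0,"hand": 1},
  {"dx": 0,"dy": 0,"dz": -35,"spin": 0,"hand": 1},
  {"dx": 0,"dy": 0,"dz": -15,"spin": 0,"hand": 1},
  {"dx": 0,"dy": 0,"dz": -5,"spin": 0,"hand": 1},
])

```text
t: 13.0
eef_pos: [0.5393, -0.2854, 0.2086]
ee_rot: [2.837, 1.57, -3.119]
force: [-0.4, -0.3, -0.0]
width: 0.029
```

>>> apply_moves([
  {"dx": 0,"dy": 0,"dz": 0,"spin": 0,"hand": 1},
  {"dx": 0,"dy": 0,"dz": 0,"spin": 0,"hand": 1},
  {"dx": 0,"dy": 0,"dz": 0,"spin": 0,"hand": 1},
  {"dx": 0,"dy": 0,"dz": 0,"spin": 0,"hand": 0},
  {"dx": 0,"dy": 0,"dz": 0,"spin": 0,"hand": 0},
])

```text
t: 13.62
eef_pos: [0.5391, -0.286, 0.2091]
ee_rot: [-0.582, 1.57, -0.256]
force: [-0.8, -1.5, 0.3]
width: 0.0438
```

>>> apply_moves([
  {"dx": 0,"dy": 0,"dz": 0,"spin": 0,"hand": 0},
  {"dx": 0,"dy": 0,"dz": 0,"spin": 0,"hand": 0},
  {"dx": 0,"dy": 0,"dz": 15,"spin": 0,"hand": 0},
  {"dx": 0,"dy": 0,"dz": 40,"spin": 0,"hand": 0},
  {"dx": 0,"dy": 0,"dz": 50,"spin": 0,"hand": 0},
])

```text
t: 14.25
eef_pos: [0.5387, -0.2859, 0.3152]
ee_rot: [2.684, 1.569, 3.01]
force: [1.8, -0.4, 0.6]
width: 0.0869
```

>>> apply_moves([
  {"dx": 0,"dy": 20,"dz": 30,"spin": -3,"hand": 0},
  {"dx": 6,"dy": 40,"dz": 20,"spin": -6,"hand": 0},
  {"dx": 8,"dy": 40,"dz": 0,"spin": -6,"hand": 0},
  {"dx": 8,"dy": 40,"dz": 0,"spin": -6,"hand": 0},
  {"dx": 4,"dy": 17,"dz": 0,"spin": -3.6,"hand": 0},
])

```text
t: 14.88
eef_pos: [0.5652, -0.1271, 0.3653]
ee_rot: [0.216, 1.569, 0.112]
force: [0.9, -0.2, 0.2]
width: 0.0874
```

>>> apply_moves([
  {"dx": 0,"dy": 0,"dz": 0,"spin": 0,"hand": 0},
  {"dx": 0,"dy": 0,"dz": 0,"spin": 0,"hand": 0},
  {"dx": 0,"dy": 0,"dz": 0,"spin": 0,"hand": 0},
  {"dx": 0,"dy": 0,"dz": 0,"spin": 0,"hand": 0},
  {"dx": 0,"dy": 0,"dz": 0,"spin": 0,"hand": 0},
])

```text
t: 15.5
eef_pos: [0.5649, -0.1293, 0.3638]
ee_rot: [-2.824, 1.571, -2.928]
force: [-0.2, -0.0, 0.2]
width: 0.0877
```

```bash
python3 look.py w6
```

```text
15.5 [ 0.5649 -0.1293  0.3638] -5.95 0.08773739063483886 [-0. -0. -1.]
```

View pics/w6.png

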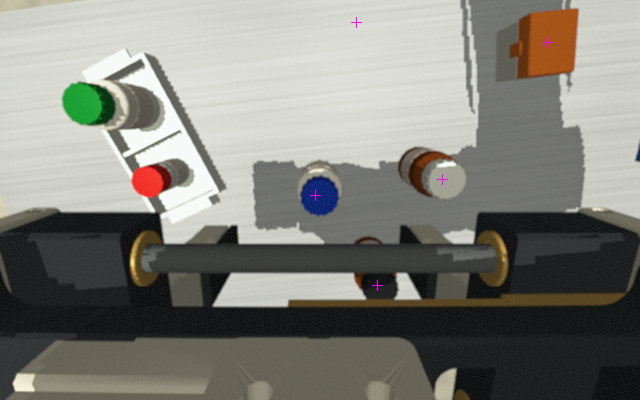

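>>> apply_moves([
  {"dx": 0,"dy": 1,"dz": -25,"spin": 0,"hand": 0},
  {"dx": 0,"dy": 0,"dz": -45,"spin": 0,"hand": 0},
  {"dx": 0,"dy": 0,"dz": -45,"spin": 0,"hand": 0},
  {"dx": 0,"dy": 0,"dz": -30,"spin": 0,"hand": 0},
  {"dx": 0,"dy": 0,"dz": -14,"spin": 0,"hand": 0.2},
])

```text
t: 16.18
eef_pos: [0.5646, -0.1281, 0.2031]
ee_rot: [-2.953, 1.568, -3.056]
force: [-0.4, -0.6, -0.1]
width: 0.0821
```

>>> apply_moves([
  {"dx": 0,"dy": 0,"dz": 0,"spin": 0,"hand": 1},
  {"dx": 0,"dy": 0,"dz": 0,"spin": 0,"hand": 1},
  {"dx": 0,"dy": 0,"dz": 0,"spin": 0,"hand": 1},
  {"dx": 0,"dy": 0,"dz": 0,"spin": 0,"hand": 1},
  {"dx": 0,"dy": 0,"dz": 0,"spin": 0,"hand": 1},
])

```text
t: 16.8
eef_pos: [0.5654, -0.1279, 0.2058]
ee_rot: [0.068, 1.569, -0.035]
force: [-1.0, 1.8, 7.4]
width: 0.0436
```

>>> apply_moves([
  {"dx": 0,"dy": 0,"dz": 0,"spin": 0,"hand": 1},
  {"dx": 0,"dy": 0,"dz": 0,"spin": 0,"hand": 1},
  {"dx": 0,"dy": 0,"dz": 0,"spin": 0,"hand": 1},
  {"dx": 0,"dy": 0,"dz": 0,"spin": 0,"hand": 1},
  {"dx": 0,"dy": 0,"dz": 10,"spin": 0,"hand": 1},
])

```text
t: 17.42
eef_pos: [0.5646, -0.1279, 0.2146]
ee_rot: [-3.074, 1.569, 3.106]
force: [-0.3, -0.0, -0.8]
width: 0.043
```

>>> apply_moves([
  {"dx": 0,"dy": 0,"dz": 25,"spin": 0,"hand": 1},
  {"dx": 0,"dy": 0,"dz": 40,"spin": 0,"hand": 1},
  {"dx": 0,"dy": 0,"dz": 45,"spin": 0,"hand": 1},
  {"dx": -2,"dy": 25,"dz": 15,"spin": 0,"hand": 1},
  {"dx": -2,"dy": 45,"dz": 0,"spin": 0,"hand": 1},
])

```text
t: 18.05
eef_pos: [0.5611, -0.0581, 0.342]
ee_rot: [0.294, 1.568, 0.189]
force: [1.4, 0.1, -1.7]
width: 0.0433
```

>>> apply_moves([
  {"dx": -2,"dy": 50,"dz": 0,"spin": 0,"hand": 1},
  {"dx": -2,"dy": 50,"dz": 0,"spin": 0,"hand": 1},
  {"dx": -2,"dy": 50,"dz": 0,"spin": 0,"hand": 1},
  {"dx": -2,"dy": 50,"dz": 0,"spin": 0,"hand": 1},
  {"dx": -2,"dy": 50,"dz": 0,"spin": 0,"hand": 1},
])

```text
t: 18.68
eef_pos: [0.5505, 0.1936, 0.3403]
ee_rot: [1.563, 1.571, 1.46]
force: [0.7, 0.6, -0.8]
width: 0.0434
```

>>> apply_moves([
  {"dx": -2,"dy": 40,"dz": 0,"spin": 0,"hand": 1},
  {"dx": -2,"dy": 25,"dz": 0,"spin": 0,"hand": 1},
  {"dx": 0,"dy": 13,"dz": 0,"spin": 0,"hand": 1},
  {"dx": 0,"dy": 0,"dz": 0,"spin": 0,"hand": 1},
  {"dx": 0,"dy": 0,"dz": 0,"spin": 0,"hand": 1},
])

```text
t: 19.3
eef_pos: [0.5471, 0.2691, 0.3398]
ee_rot: [-2.315, 1.57, -2.419]
force: [-0.7, 0.7, -1.7]
width: 0.0436
```

```bash
python3 look.py w7
```

```text
19.3 [0.5471 0.2691 0.3398] -5.97 0.04360143324287737 [-0. -0. -1.]
```

View pics/w7.png

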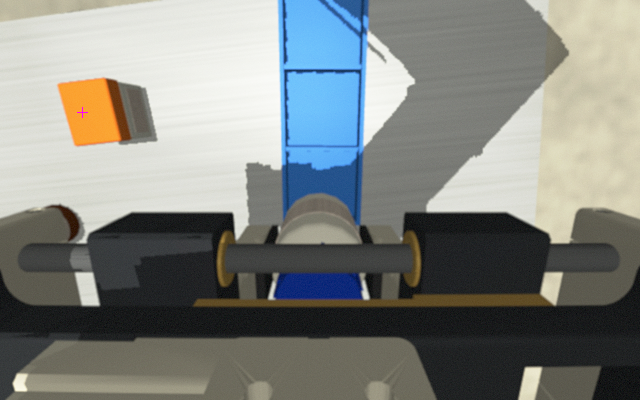

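>>> apply_moves([
  {"dx": 0,"dy": 1.5,"dz": -30,"spin": 0,"hand": 1},
  {"dx": 0,"dy": 0,"dz": -40,"spin": 0,"hand": 1},
  {"dx": 0,"dy": 0,"dz": -38,"spin": 0,"hand": 1},
  {"dx": 0,"dy": 0,"dz": -17,"spin": 0,"hand": 1},
  {"dx": 0,"dy": 0,"dz": -5,"spin": 0,"hand": 1},
])

```text
t: 19.98
eef_pos: [0.5471, 0.2708, 0.2097]
ee_rot: [-2.076, 1.569, -2.179]
force: [-9.1, -5.0, 24.1]
width: 0.0434
```

>>> apply_moves([
  {"dx": 0,"dy": 0,"dz": 0,"spin": 0,"hand": 1},
  {"dx": 0,"dy": 0,"dz": -0.7,"spin": 0,"hand": 1},
  {"dx": 0,"dy": 0,"dz": 0,"spin": 0,"hand": 1},
  {"dx": 0,"dy": 0,"dz": 0,"spin": 0,"hand": 0},
  {"dx": 0,"dy": 0,"dz": 0,"spin": 0,"hand": 0},
])

```text
t: 20.6
eef_pos: [0.5471, 0.2717, 0.2095]
ee_rot: [0.765, 1.57, 0.661]
force: [-0.2, -0.1, -0.2]
width: 0.0582
```

>>> apply_moves([
  {"dx": 0,"dy": 0,"dz": 0,"spin": 0,"hand": 0},
  {"dx": 0,"dy": 0,"dz": 0,"spin": 0,"hand": 0},
  {"dx": 0,"dy": 0,"dz": 0,"spin": 0,"hand": 0},
  {"dx": 0,"dy": 0,"dz": 30,"spin": 0,"hand": 0},
  {"dx": 0,"dy": 0,"dz": 50,"spin": 0,"hand": 0},
])

```text
t: 21.22
eef_pos: [0.5465, 0.2712, 0.2882]
ee_rot: [-2.318, 1.566, -2.421]
force: [1.2, 0.4, 0.8]
width: 0.0874
```

>>> apply_moves([
  {"dx": 0,"dy": -10,"dz": 50,"spin": 0,"hand": 0},
  {"dx": 3,"dy": -40,"dz": 25,"spin": 0,"hand": 0},
  {"dx": 3,"dy": -50,"dz": 0,"spin": 0,"hand": 0},
  {"dx": 3,"dy": -50,"dz": 0,"spin": 0,"hand": 0},
  {"dx": 3,"dy": -50,"dz": 0,"spin": 0,"hand": 0},
])

```text
t: 21.85
eef_pos: [0.5588, 0.0701, 0.3644]
ee_rot: [0.557, 1.57, 0.454]
force: [0.4, -0.7, -0.2]
width: 0.0877
```

>>> apply_moves([
  {"dx": 3,"dy": -50,"dz": 0,"spin": 0,"hand": 0},
  {"dx": 0,"dy": -30,"dz": 0,"spin": 0,"hand": 0},
  {"dx": 0,"dy": -11.5,"dz": 0,"spin": 0,"hand": 0},
  {"dx": 0,"dy": 0,"dz": 0,"spin": 0,"hand": 0},
  {"dx": 0,"dy": 0,"dz": 0,"spin": 0,"hand": 0},
])

```text
t: 22.48
eef_pos: [0.5621, -0.0191, 0.3641]
ee_rot: [1.265, 1.571, 1.162]
force: [0.1, -0.1, 0.7]
width: 0.0878
```

```bash
python3 look.py w8
python3 - <<'E'
from ov import *
im=viewer.grab_frame("top")[:,:,::-1];cv2.imwrite("pics/t8.png",im)
im=cv2.resize(im,None,fx=4,fy=4,interpolation=cv2.INTER_CUBIC)
tray(im,"top",np.array([.4732,.2768]),-.103,.226,(-.109,-.039,-.035,.035,.039,.109))
tray(im,"top",np.array([.5042,-.2991]),.327,.152,(-.072,-.002,.002,.072))
cv2.imwrite("pics/o8.png",np.hstack([im[680:1200,600:900],im[680:1200,1660:1960]]))
E
```

```text
22.475 [ 0.5621 -0.0191  0.3641] -5.88 0.08778771314739765 [ 0.  0. -1.]
```

View pics/w8.png

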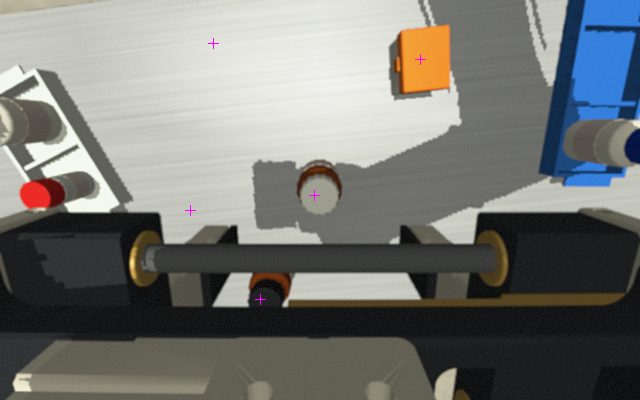

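View pics/o8.png

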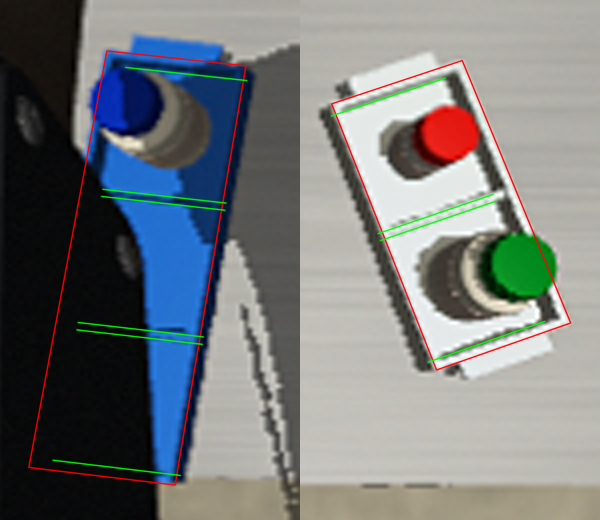

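>>> apply_moves([
  {"dx": 0,"dy": 0,"dz": -25,"spin": 0,"hand": 0},
  {"dx": 0,"dy": 0,"dz": -45,"spin": 0,"hand": 0},
  {"dx": 0,"dy": 0,"dz": -45,"spin": 0,"hand": 0},
  {"dx": 0,"dy": 0,"dz": -30,"spin": 0,"hand": 0},
  {"dx": 0,"dy": 0,"dz": -14,"spin": 0,"hand": 0.2},
])

```text
t: 23.2
eef_pos: [0.5617, -0.0193, 0.2035]
ee_rot: [-2.755, 1.568, -2.857]
force: [0.5, 0.8, -0.7]
width: 0.082
```

>>> apply_moves([
  {"dx": 0,"dy": 0,"dz": 0,"spin": 0,"hand": 1},
  {"dx": 0,"dy": 0,"dz": 0,"spin": 0,"hand": 1},
  {"dx": 0,"dy": 0,"dz": 0,"spin": 0,"hand": 1},
  {"dx": 0,"dy": 0,"dz": 0,"spin": 0,"hand": 1},
  {"dx": 0,"dy": 0,"dz": 0,"spin": 0,"hand": 1},
])

```text
t: 23.82
eef_pos: [0.5623, -0.0199, 0.2061]
ee_rot: [0.33, 1.569, 0.227]
force: [-1.5, 1.2, 6.9]
width: 0.0434
```

>>> apply_moves([
  {"dx": 0,"dy": 0,"dz": 0,"spin": 0,"hand": 1},
  {"dx": 0,"dy": 0,"dz": 0,"spin": 0,"hand": 1},
  {"dx": 0,"dy": 0,"dz": 0,"spin": 0,"hand": 1},
  {"dx": 0,"dy": 0,"dz": 0,"spin": 0,"hand": 1},
  {"dx": 0,"dy": 0,"dz": 10,"spin": 0,"hand": 1},
])

```text
t: 24.45
eef_pos: [0.5616, -0.0201, 0.215]
ee_rot: [-2.864, 1.569, -2.967]
force: [0.3, -0.1, -1.9]
width: 0.0432
```

>>> apply_moves([
  {"dx": 0,"dy": 0,"dz": 25,"spin": 0,"hand": 1},
  {"dx": 0,"dy": 0,"dz": 40,"spin": 0,"hand": 1},
  {"dx": 0,"dy": 0,"dz": 45,"spin": 0,"hand": 1},
  {"dx": -8,"dy": 25,"dz": 15,"spin": 0,"hand": 1},
  {"dx": -13,"dy": 45,"dz": 0,"spin": 0,"hand": 1},
])

```text
t: 25.08
eef_pos: [0.5412, 0.05, 0.3423]
ee_rot: [0.464, 1.568, 0.358]
force: [-0.2, 0.9, -0.5]
width: 0.0429
```

>>> apply_moves([
  {"dx": -15,"dy": 50,"dz": 0,"spin": 0,"hand": 1},
  {"dx": -15,"dy": 50,"dz": 0,"spin": 0,"hand": 1},
  {"dx": -15,"dy": 50,"dz": 0,"spin": 0,"hand": 1},
  {"dx": -12,"dy": 40,"dz": 0,"spin": 0,"hand": 1},
  {"dx": -8,"dy": 26,"dz": 0,"spin": 0,"hand": 1},
])

```text
t: 25.7
eef_pos: [0.4752, 0.2677, 0.3407]
ee_rot: [1.162, 1.57, 1.06]
force: [-0.0, -0.3, -1.2]
width: 0.0431
```

>>> apply_moves([
  {"dx": -2,"dy": 12,"dz": 0,"spin": 0,"hand": 1},
  {"dx": 0,"dy": 0,"dz": 0,"spin": 0,"hand": 1},
  {"dx": 0,"dy": 0,"dz": 0,"spin": 0,"hand": 1},
  {"dx": 0,"dy": 0,"dz": 0,"spin": 0,"hand": 1},
  {"dx": 0,"dy": 0,"dz": -20,"spin": 0,"hand": 1},
])

```text
t: 26.32
eef_pos: [0.4748, 0.2778, 0.3214]
ee_rot: [0.862, 1.567, 0.758]
force: [-0.2, 0.1, -1.2]
width: 0.0435
```

```bash
python3 look.py w9
python3 - <<'E'
from h import *
cv2.imwrite("pics/s9.png",viewer.grab_frame("scene")[:,:,::-1]); crop("pics/s9.png","pics/s9c.png",320,60,460,200,4)
E
```

```text
26.325 [0.4748 0.2778 0.3214] -5.96 0.04348042043391242 [ 0.002  0.002 -1.   ]
```

View pics/w9.png

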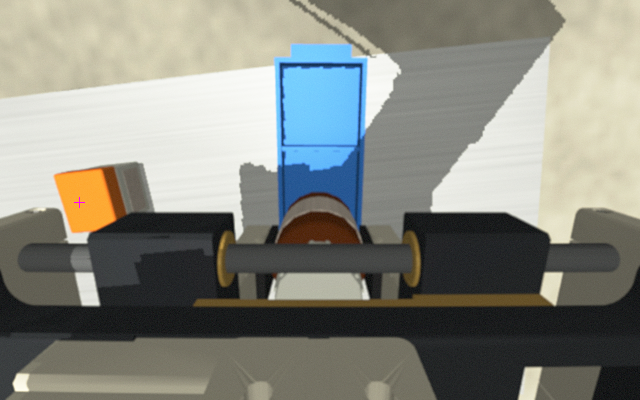

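View pics/s9c.png

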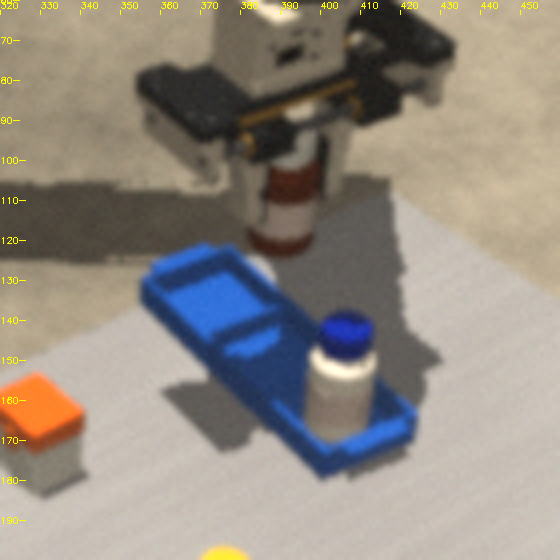

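>>> apply_moves([
  {"dx": -1,"dy": 0,"dz": -35,"spin": 0,"hand": 1},
  {"dx": 0,"dy": 0,"dz": -40,"spin": 0,"hand": 1},
  {"dx": 0,"dy": 0,"dz": -25,"spin": 0,"hand": 1},
  {"dx": 0,"dy": 0,"dz": -8,"spin": 0,"hand": 1},
  {"dx": 0,"dy": 0,"dz": -2,"spin": 0,"hand": 1},
])

```text
t: 27.05
eef_pos: [0.4734, 0.2781, 0.2106]
ee_rot: [-0.148, 1.571, -0.251]
force: [-0.5, -0.4, -0.5]
width: 0.0431
```

>>> apply_moves([
  {"dx": 0,"dy": 0,"dz": -1,"spin": 0,"hand": 1},
  {"dx": 0,"dy": 0,"dz": -1,"spin": 0,"hand": 1},
  {"dx": 0,"dy": 0,"dz": 0,"spin": 0,"hand": 1},
  {"dx": 0,"dy": 0,"dz": 0,"spin": 0,"hand": 1},
  {"dx": 0,"dy": 0,"dz": 0,"spin": 0,"hand": 1},
])

```text
t: 27.68
eef_pos: [0.4734, 0.2784, 0.21]
ee_rot: [0.807, 1.568, 0.704]
force: [-1.8, -1.2, 8.5]
width: 0.0434
```

>>> apply_moves([
  {"dx": 0,"dy": 0,"dz": 0,"spin": 0,"hand": 0},
  {"dx": 0,"dy": 0,"dz": 0,"spin": 0,"hand": 0},
  {"dx": 0,"dy": 0,"dz": 0,"spin": 0,"hand": 0},
  {"dx": 0,"dy": 0,"dz": 0,"spin": 0,"hand": 0},
  {"dx": 0,"dy": 0,"dz": 0,"spin": 0,"hand": 0},
])

```text
t: 28.3
eef_pos: [0.4731, 0.2781, 0.2081]
ee_rot: [-2.07, 1.571, -2.173]
force: [0.6, 0.2, 0.2]
width: 0.0859
```

>>> apply_moves([
  {"dx": 0,"dy": 0,"dz": 30,"spin": 0,"hand": 0},
  {"dx": 0,"dy": 0,"dz": 50,"spin": 0,"hand": 0},
  {"dx": 0,"dy": 0,"dz": 50,"spin": 0,"hand": 0},
  {"dx": 0,"dy": -30,"dz": 25,"spin": 2,"hand": 0},
  {"dx": -2,"dy": -40,"dz": 0,"spin": 3,"hand": 0},
])

```text
t: 28.92
eef_pos: [0.4714, 0.2082, 0.3655]
ee_rot: [0.702, 1.566, 0.689]
force: [-0.6, -0.2, -1.0]
width: 0.0878
```

>>> apply_moves([
  {"dx": -5,"dy": -50,"dz": 0,"spin": 2,"hand": 0},
  {"dx": -5,"dy": -40,"dz": 0,"spin": 0,"hand": 0},
  {"dx": -4,"dy": -34,"dz": 0,"spin": 0,"hand": 0},
  {"dx": 0,"dy": 0,"dz": 0,"spin": 0,"hand": 0},
  {"dx": 0,"dy": 0,"dz": 0,"spin": 0,"hand": 0},
])

```text
t: 29.55
eef_pos: [0.4572, 0.0841, 0.3633]
ee_rot: [0.553, 1.57, 0.571]
force: [0.4, -0.7, -0.1]
width: 0.0877
```

```bash
python3 look.py w10
python3 - <<'E'
from h import *
crop("pics/w10.png","pics/w10c.png",220,90,420,240,4)
E
```

```text
29.55 [0.4572 0.0841 0.3633] 1.05 0.08774711109560905 [ 0.  0. -1.]
```

View pics/w10.png

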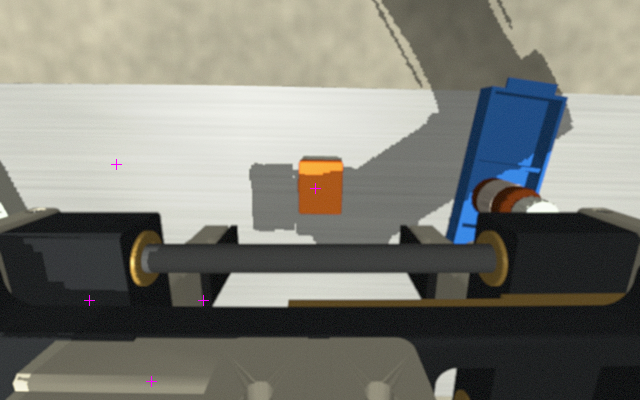

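View pics/w10c.png

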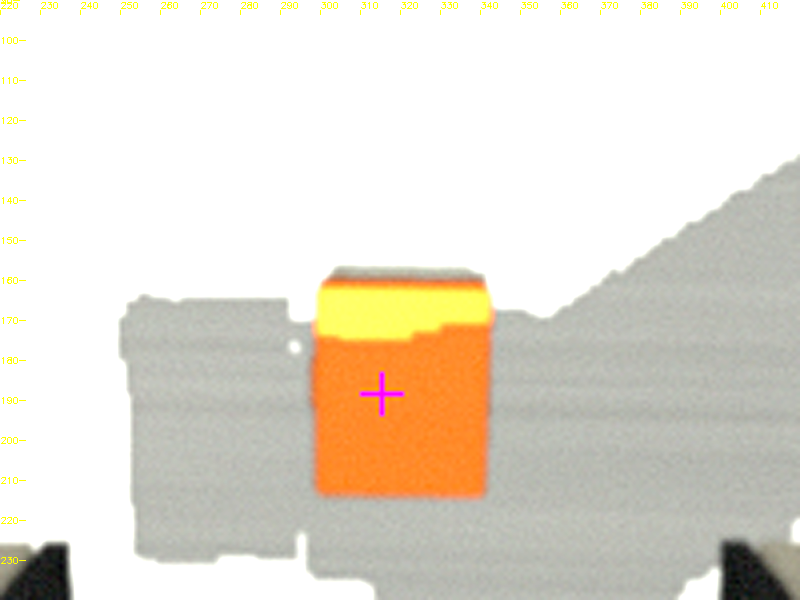

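>>> apply_moves([
  {"dx": 0,"dy": 1,"dz": -25,"spin": 0,"hand": 0},
  {"dx": 0,"dy": 0,"dz": -45,"spin": 0,"hand": 0},
  {"dx": 0,"dy": 0,"dz": -45,"spin": 0,"hand": 0},
  {"dx": 0,"dy": 0,"dz": -30,"spin": 0,"hand": 0},
  {"dx": 0,"dy": 0,"dz": -13,"spin": 0,"hand": 0.2},
])

```text
t: 30.22
eef_pos: [0.4568, 0.0856, 0.2035]
ee_rot: [-2.563, 1.568, -2.543]
force: [0.8, -0.7, 0.1]
width: 0.0823
```

>>> apply_moves([
  {"dx": 0,"dy": 0,"dz": 0,"spin": 0,"hand": 1},
  {"dx": 0,"dy": 0,"dz": 0,"spin": 0,"hand": 1},
  {"dx": 0,"dy": 0,"dz": 0,"spin": 0,"hand": 1},
  {"dx": 0,"dy": 0,"dz": 0,"spin": 0,"hand": 1},
  {"dx": 0,"dy": 0,"dz": 0,"spin": 0,"hand": 1},
])

```text
t: 30.85
eef_pos: [0.4573, 0.0852, 0.2059]
ee_rot: [0.504, 1.569, 0.523]
force: [-3.1, 1.0, 7.2]
width: 0.0421
```

>>> apply_moves([
  {"dx": 0,"dy": 0,"dz": 0,"spin": 0,"hand": 1},
  {"dx": 0,"dy": 0,"dz": 0,"spin": 0,"hand": 1},
  {"dx": 0,"dy": 0,"dz": 0,"spin": 0,"hand": 1},
  {"dx": 0,"dy": 0,"dz": 0,"spin": 0,"hand": 1},
  {"dx": 0,"dy": 0,"dz": 10,"spin": 0,"hand": 1},
])

```text
t: 31.48
eef_pos: [0.4567, 0.0849, 0.2151]
ee_rot: [-2.656, 1.569, -2.637]
force: [0.3, -0.0, -1.4]
width: 0.0419
```

>>> apply_moves([
  {"dx": 0,"dy": 0,"dz": 30,"spin": 0,"hand": 1},
  {"dx": -5,"dy": 15,"dz": 40,"spin": -1,"hand": 1},
  {"dx": -14,"dy": 35,"dz": 20,"spin": -2,"hand": 1},
  {"dx": -14,"dy": 45,"dz": 0,"spin": -2,"hand": 1},
  {"dx": -14,"dy": 50,"dz": 0,"spin": -2,"hand": 1},
])

```text
t: 32.1
eef_pos: [0.4093, 0.2309, 0.3063]
ee_rot: [1.077, 1.569, 0.972]
force: [0.8, 0.4, -0.8]
width: 0.0418
```

>>> apply_moves([
  {"dx": -8,"dy": 35,"dz": 0,"spin": 0,"hand": 1},
  {"dx": -2,"dy": 21,"dz": 0,"spin": 0,"hand": 1},
  {"dx": 0,"dy": 0,"dz": 0,"spin": 0,"hand": 1},
  {"dx": 0,"dy": 0,"dz": 0,"spin": 0,"hand": 1},
  {"dx": 0,"dy": 0,"dz": -20,"spin": 0,"hand": 1},
])

```text
t: 32.72
eef_pos: [0.4006, 0.2855, 0.2861]
ee_rot: [1.025, 1.568, 0.921]
force: [0.6, -0.4, -0.5]
width: 0.042
```

```bash
python3 look.py w11
python3 - <<'E'
from h import *
cv2.imwrite("pics/s11.png",viewer.grab_frame("scene")[:,:,::-1]); crop("pics/s11.png","pics/s11c.png",320,60,460,200,4)
E
```

```text
32.725 [0.4006 0.2855 0.2861] -5.97 0.04199866516413371 [ 0.002  0.002 -1.   ]
```

View pics/w11.png

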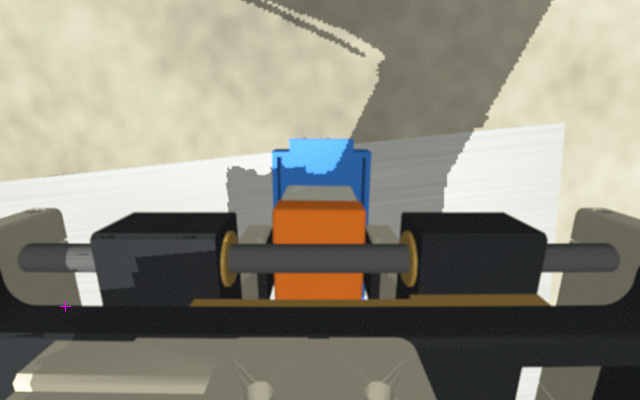

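View pics/s11c.png

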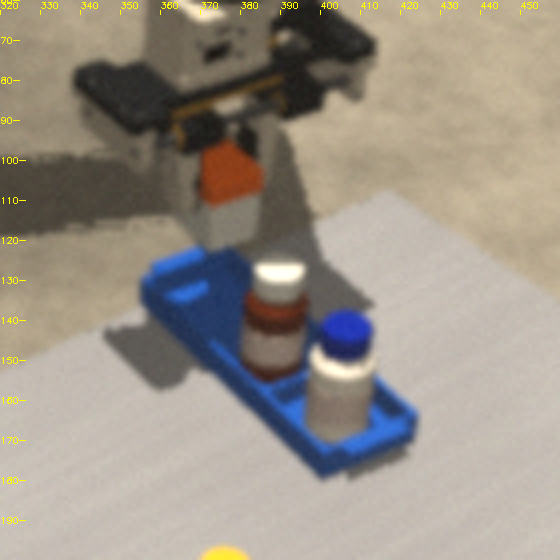

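Run:
```python
from h import *
s=status.get_state()
print(px2w("wrist",[(322,152)],.024,s), "expect rim end", .4732-.113*.9947,.2768+.113*.1028)
print(w2px("wrist",[[.4732-.113*.9947,.2768+.113*.1028,.024]],s))
```

```text
[[0.36040389 0.29237288 0.024     ]] expect rim end 0.36079890000000003 0.2884164
[[316.95979151 153.05027985]]
```

Agrees to within 1 mm in x. Lowering.

>>> apply_moves([
  {"dx": -1,"dy": 1,"dz": -30,"spin": 0,"hand": 1},
  {"dx": 0,"dy": 0,"dz": -30,"spin": 0,"hand": 1},
  {"dx": 0,"dy": 0,"dz": -11,"spin": 0,"hand": 1},
  {"dx": 0,"dy": 0,"dz": -3,"spin": 0,"hand": 1},
  {"dx": 0,"dy": 0,"dz": -1,"spin": 0,"hand": 1},
])

```text
t: 33.45
eef_pos: [0.3994, 0.2873, 0.211]
ee_rot: [0.954, 1.57, 0.851]
force: [-0.8, -0.3, -1.1]
width: 0.0418
```

>>> apply_moves([
  {"dx": 0,"dy": 0,"dz": -1,"spin": 0,"hand": 1},
  {"dx": 0,"dy": 0,"dz": -1,"spin": 0,"hand": 1},
  {"dx": 0,"dy": 0,"dz": 0,"spin": 0,"hand": 1},
  {"dx": 0,"dy": 0,"dz": 0,"spin": 0,"hand": 1},
  {"dx": 0,"dy": 0,"dz": 0,"spin": 0,"hand": 1},
])

```text
t: 34.08
eef_pos: [0.3992, 0.2874, 0.2098]
ee_rot: [0.888, 1.569, 0.786]
force: [-3.7, -2.0, 12.0]
width: 0.0419
```

>>> apply_moves([
  {"dx": 0,"dy": 0,"dz": 0,"spin": 0,"hand": 0},
  {"dx": 0,"dy": 0,"dz": 0,"spin": 0,"hand": 0},
  {"dx": 0,"dy": 0,"dz": 0,"spin": 0,"hand": 0},
  {"dx": 0,"dy": 0,"dz": 0,"spin": 0,"hand": 0},
  {"dx": 0,"dy": 0,"dz": 0,"spin": 0,"hand": 0},
])

```text
t: 34.7
eef_pos: [0.399, 0.287, 0.2081]
ee_rot: [-2.058, 1.571, -2.161]
force: [0.5, -0.1, 0.5]
width: 0.0852
```

>>> apply_moves([
  {"dx": 0,"dy": 0,"dz": 30,"spin": 0,"hand": 0},
  {"dx": 0,"dy": 0,"dz": 50,"spin": 0,"hand": 0},
  {"dx": 0,"dy": 0,"dz": 60,"spin": 0,"hand": 0},
  {"dx": 0,"dy": 30,"dz": 60,"spin": 0,"hand": 0},
  {"dx": 0,"dy": 40,"dz": 20,"spin": 0,"hand": 0},
])

```text
t: 35.33
eef_pos: [0.3993, 0.3553, 0.4287]
ee_rot: [1.082, 1.564, 0.978]
force: [-0.6, 0.4, -0.6]
width: 0.0874
```

>>> apply_moves([
  {"dx": -10,"dy": 50,"dz": 0,"spin": 0,"hand": 0},
  {"dx": -15,"dy": 50,"dz": 0,"spin": 0,"hand": 0},
  {"dx": -20,"dy": 50,"dz": 0,"spin": 0,"hand": 0},
  {"dx": -20,"dy": 40,"dz": 0,"spin": 0,"hand": 0},
  {"dx": 0,"dy": 0,"dz": 0,"spin": 0,"hand": 0},
])

```text
t: 35.95
eef_pos: [0.3326, 0.5475, 0.4227]
ee_rot: [-1.832, 1.569, -1.932]
force: [-0.1, -0.7, -1.0]
width: 0.0874
```

Run:
```python
from ov import *
for cam,n in (("top","t12"),("scene","s12")):
    cv2.imwrite(f"pics/{n}.png",viewer.grab_frame(cam)[:,:,::-1])
crop("pics/t12.png","pics/t12a.png",140,170,230,300,4)
crop("pics/t12.png","pics/t12b.png",410,170,500,300,4)
cv2.imwrite("pics/m12.png",np.hstack([cv2.imread("pics/t12a.png"),cv2.imread("pics/t12b.png")]))
```

```text
(no output)
```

View pics/m12.png

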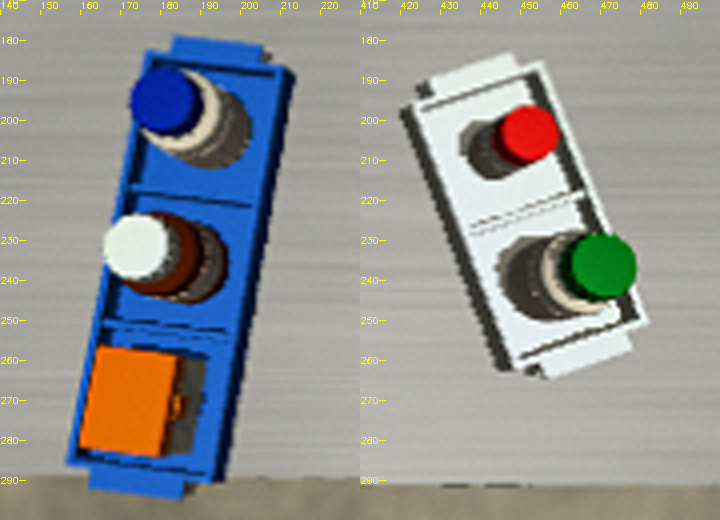

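View pics/s12.png

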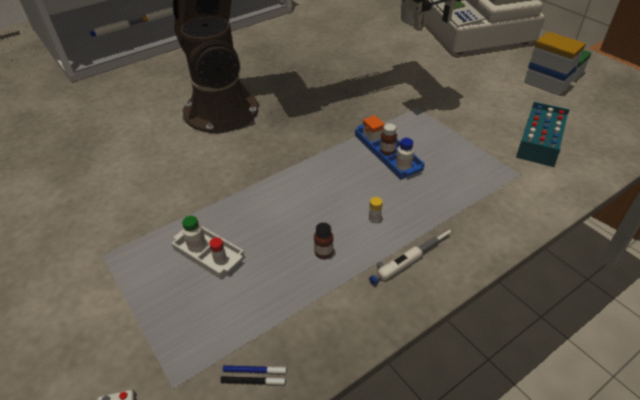

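View pics/t12.png

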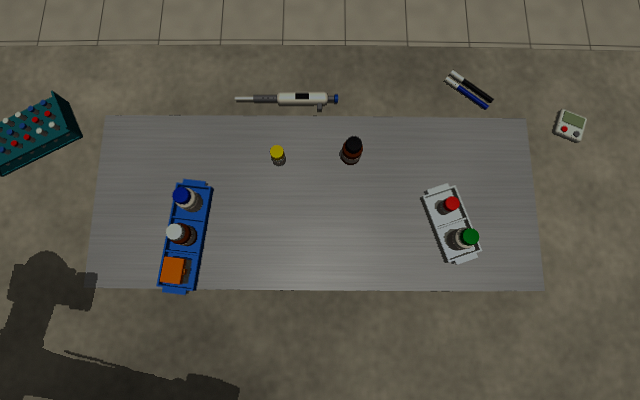

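Run:
```python
from h import *
def f(c,yaw,uv,z):
    P=px2w("top",uv,z)[:,:2]-c; r=np.array([[np.cos(yaw),np.sin(yaw)],[-np.sin(yaw),np.cos(yaw)]]); print((P@r.T*1000).round(1))
f([.4732,.2768],-.103,[(181.5,195),(174.25,231.5),(172.5,270.4)],[.089,.089,.06])
f([.5042,-.2991],.327,[(452,203.5),(470.75,236.25)],[.066,.089])
```

```text
[[ 74.7  -1.9]
 [  0.2  -0.9]
 [-75.4  -0.6]]
[[ 36.7   1.6]
 [-37.9   0.9]]
```

All within 2 mm of compartment centres and upright, with the spares unmoved. I'll let the arm settle, then hand in.

>>> apply_moves([
  {"dx": 0,"dy": 0,"dz": 0,"spin": 0,"hand": 0},
  {"dx": 0,"dy": 0,"dz": 0,"spin": 0,"hand": 0},
  {"dx": 0,"dy": 0,"dz": 0,"spin": 0,"hand": 0},
  {"dx": 0,"dy": 0,"dz": 0,"spin": 0,"hand": 0},
  {"dx": 0,"dy": 0,"dz": 0,"spin": 0,"hand": 0},
])

```text
t: 36.67
eef_pos: [0.3341, 0.5449, 0.4242]
ee_rot: [1.178, 1.571, 1.074]
force: [-0.6, 0.5, 0.4]
width: 0.0875
```

```bash
python3 -c "
from station import arm; print(arm.job_done())"
```

```text
the job is handed in; nothing more can be done
None
```

Both kits are made up and the job was handed in at about 37 s of the 136 s allowed; no verdict was reported.

- **Blue tray:** the blue-capped bottle, the white-capped amber bottle and the orange-lidded box stand at x of about +75, 0 and -75 mm in the tray.
- **White tray:** the red-capped vial and the green-capped bottle stand at about +37 and -38 mm.

**Final top picture:** all five items measured within 2 mm of their compartment centres. They look upright, and the trays look flat and unmoved. The yellow-capped vial and black-capped amber bottle appear in the same place as at the start; I judged upright, flat and unmoved by eye.

**What disagreed:**
- The wrist camera showed everything 3–5 mm to one side of where the top camera put it, the same for items and trays. I aimed between the two, so it had no visible effect on the placing.
- Setting down the blue-capped bottle gave a brief contact of about 24 N, within the limits. Pictures afterwards showed the bottle and tray in place.

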